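# Open the pencil case and comb the pencils into its grooves

### The job

Press the release button of the pencil case so that its clear lid springs fully open. Then take the orange comb from its slanted rest, comb the three pencils (with the comb only, never with the fingers) until each lies down in a groove, parallel to the grooves, and put the comb back in its rest, leaning as it was. Leave the lid open and the other things on the table where they are.

Things in the scene. Friction and masses are not known exactly. Their poses are not given: they have to be found in the camera images.
- case: Fixed pencil case, blue walls 4 mm thick, grey grooved floor, outside 168 (x) x 180 (y) x 34 mm high, inside 160 mm along x. Origin under its centre on the table; x along the grooves, y to the lid's hinge, z up. The release button stands on a block on its -y side, 140 mm from the centre.
- tray_mid (a point): Middle of the case at ridge height (axes as the case). Five grooves along x at y = -56, -28, 0, 28, 56 mm; six ridges between and beside them at y = -70, -42, -14, 14, 42, 70 mm. Crests 15 mm above the table, 3 mm wide (14 mm at the foot); groove floor 6 mm above the table. Flat ledges at crest height run from the outer ridges to the side walls.
- lid (a joint): Hinge of the clear, blue-framed lid along the case's +y side: 0 shut, held by a steel hook; 1.9 rad at its stop, leaning outwards (edge then 210 mm above the table, 60 mm beyond the hinge). Once the button is pressed it springs open by itself in about a second, with under 3 N, and stays open.
- lid_edge (a point): Middle of the lid's free edge. The lid is 168 x 182 x 5 mm, its top 39 mm above the table when shut.
- release (a joint): Travel of the red release button: 0 up, 0.006 m fully down (5 N); the latch lets go at about 4 mm. It springs back up.
- release_top (a point): Centre of the top of the red release button, 28 mm in diameter, in a black collar, pressed straight down; 42 mm above the table.
- pencil_red: Red-coloured hexagonal pencil, 9 mm across, 131 mm long, 22 g. Origin mid-length on its axis; x along it to the point. Starts askew across the ridges (0.27 to 0.34 rad from the grooves, either side), its middle within 2 mm of a groove line (case y = -56, 0 or 56 mm) and 6 mm of case x = 0. Axis 19.5 mm above the table up on the ridges, about 10.5 mm down in a groove.
- pencil_green: Green-coloured hexagonal pencil, 9 mm across, 131 mm long, 22 g. Origin mid-length on its axis; x along it to the point. Starts askew across the ridges (0.27 to 0.34 rad from the grooves, either side), its middle within 2 mm of a groove line (case y = -56, 0 or 56 mm) and 6 mm of case x = 0. Axis 19.5 mm above the table up on the ridges, about 10.5 mm down in a groove.
- pencil_yellow: Yellow-coloured hexagonal pencil, 9 mm across, 131 mm long, 22 g. Origin mid-length on its axis; x along it to the point. Starts askew across the ridges (0.27 to 0.34 rad from the grooves, either side), its middle within 2 mm of a groove line (case y = -56, 0 or 56 mm) and 6 mm of case x = 0. Axis 19.5 mm above the table up on the ridges, about 10.5 mm down in a groove.
- comb: Loose orange comb, about 140 g: a plate 12 mm thick (x), 158 wide (y), 55 tall (z = 30 to 85 mm) above six steel tines, 6 mm thick, z = 0 to 30 mm, at y = -70, -42, -14, 14, 42, 70 mm, the spacing of the case's ridges. Origin in the middle at the tine tips, z from tines to grip edge. It can be pinched only across its thickness, so the hand must lean with it in the rest.
- comb_grip (a point): Where to pinch the comb: middle of the black rubber mark on the plate (60 mm wide, comb z = 52 to 82 mm), 67 mm from the tine tips; axes as the comb.
- comb_tips (a point): Middle of the row of tine tips. Lowered at the middle of the case with the tines over the ridges, tips 2 to 4 mm above the crests, they pass beside the pencils; drawn along the grooves to 60 mm from the middle at one end, then to 60 mm at the other, they turn the pencils parallel and these drop into the grooves.
- rest: Fixed slanted rest: steel foot 130 x 170 x 6 mm, origin under its centre on the table, y along the comb's width. The comb leans 0.56 rad (32 degrees) from upright, its grip edge towards rest -x, its -x face against two wooden rails (72 mm long, at y = -71 and 71 mm, open between for fingers), its tines on a ledge square to the rails with a lip 12 mm high, 22 mm in front of the rails.
- rest_seat (a point): Where the comb's origin lies when the comb is in the rest: 38 mm above the table, 5 mm towards rest +x from the rest's origin. Its axes are those of the rest (not leaning).
- phone: Bystander to leave alone: black phone, 155 x 75 x 8 mm; origin under its centre.
- tape_roll: Bystander to leave alone: black ring of tape lying flat, 90 mm across, 25 mm high; origin under its centre.
- tile_sample: Bystander to leave alone: terracotta tile, 100 x 100 x 10 mm; origin under its centre.
- wood_sample: Bystander to leave alone: dark wood block, 120 x 70 x 20 mm; origin under its centre.
- mug: Bystander to leave alone: white mug, 80 mm across, 90 mm high; origin under its centre.
There are look-alikes about, which are no part of the job. Of the things that look like the comb, the smaller one is meant.

How it is judged:
By the outcome, as a careful person would: the job done as asked, in the order asked, and still so for the second after the job is handed in, with the robot touching nothing.
It also fails if it takes over 72 s, if anything falls off the work surface, if the arm or the gripper's body presses on something with over 40 N, if the wrist force passes 120 N, or if a joint passes its speed limit or range.

### The arm

A 6-joint arm with a two-finger parallel gripper is mounted at the origin on the work surface. World frame = base frame: x ahead of the robot, y to its left, z up, the work surface at z = 0. Lengths are in mm, angles in rad, forces in N, time in s.
With the tool pointing down it reaches from about 350 to 775 mm from the base axis. Payload 7.3 kg.
Tool frame: the origin (TCP) lies midway between the tips of the shut fingers; the grasp point (between the pads) lies 19 mm behind it; z points along the fingers, y is the line along which they close (so a half turn about z gives the same grasp; the last joint's range is limited). The gripper opens to 92 mm and grips with 3 to 60 N. Pads are 19 mm wide; open, the fingers measure 130 mm over their backs; the gripper's body (75 mm by 190 mm) begins 47 mm behind the grasp point.
Start: joints at [-0.146, 0.342, 1.524, -0, 1.275, -0.146], TCP at [525.019, 0.019, 226.741] pointing down, gripper open.
Joint ranges: [-2.53, 2.53], [-0.77, 2.02], [0.04, 2.7], [-1, 4.14], [0.28, 2.66], [-3.11, 3.11]. Speed limits (rad/s): [2.57, 2.57, 3.14, 3.14, 3.14, 3.14].

### API

Orientations are given as a 3x3 rotation matrix whose columns are the frame's x, y, z axes.
In Python, from bench import get_state, capture, camera_model, hand_in gives the robot as it stands.
- The arm moves only by the tool carry_out, never from a script. Its argument "targets" is a list of rows, each an object with "offset": the shift along the tool's x, y, z in m, a list of three; "rotation": the turn, a rotation vector about the tool's x, y, z in degrees, a list of three; "fingers": the finger opening in m, from 0 to 0.0918. In form: [{"offset": [tx, ty, tz], "rotation": [rx, ry, rz], "fingers": fingers}, ...]. A call has 1 to 8 rows; each row shifts and turns the commanded pose from where the row before left it, along the tool's axes as they then stand; what a row does not reach is not made up. A row lasts 1/8 s, in which the tool goes at most 62.5 mm and 10.7 degrees, less where a joint would pass 70% of its speed; a pose out of reach is approached as far as the arm can. A call is refused whole if a number of a shift passes 0.0625 or a number of a turn 10.7, either way. A call with a gripper value outside its range is refused whole. The fingers move at their own pace and stop on an object; "grip_force" is the grip in N (left out, the last holds). Time passes only in rows, so rows that do not move let the fingers close. It gives the time, the measured TCP pose, the force, the opening and the grip force at its end, in the units of the state.
- get_state(): the state, without advancing time (a new reading comes with each control period).
- capture(name): name is "scene" or "side" or "wrist"; returns (picture, depth): 420x560x3 uint8, red, green, blue; 420x560 float32, mm along the optical axis (not along the pixel's ray), 0 where there is no reading.
- camera_model(name): a dict with "fov_y" (degrees; the focal length in pixels is half the picture's height over the tangent of half this angle, whatever the lens; pixels are square), "cx", "cy" (the principal point, pixels), "rvec" (rotation vector, rad) and "tvec" (3), from world to camera coordinates, as OpenCV has them. Camera axes: x right, y down, z forward; pixel columns grow to the right and rows downward; lengths in mm; the calibration is good to about 2 mm. A picture is of the moment at which its call begins: read the wrist's pose just before it. camera_model takes no time and is no camera call; for the wrist camera it gives the pose at the moment of the call.
- hand_in(): hands the job in; it is judged then, once.
The state is a dict: "t": time; "q": joint angles; "qvel": joint speeds; "effort": joint torques, N m; "tool_pos": TCP position; "eef_rot": TCP orientation; "contact_force": force on the tool from outside, world axes, zero at the start; "moment": the same for the moment, N m; "opening": finger opening in mm; "grasp_force": force on a finger pad.
Only numpy, scipy, OpenCV 4.12 (cv2) and the standard library are available. Lean on these libraries where they do the work, as an engineer would, in place of code of your own. Each camera call takes 0.05 s, during which the arm holds its last target. There are 200 camera calls.

## Working session

There is one attempt and no reset: what is moved stays moved. The work goes in short steps, Python scripts to look and compute and a tool call to move; the robot and the scene stay as the last step left them, time stands still between calls to the robot, and variables do not carry over. Pictures are saved under pics/ and viewed, at most 10 in all, crops included, and the job is handed in when it is done.

Besides the shell and the picture viewer there is one more tool, called after "Call:" as a command line: name --argument value ..., lists and objects as JSON in quotes. carry_out: Moves the arm, as the interface text tells. Its arguments: {"type":"object","properties":{"targets":{"type":"array"},"grip_force":{"type":"number"}},"required":["targets"]}

```bash
mkdir -p pics
cat > h.py <<'E'
import numpy as np, cv2
from bench import get_state, capture, camera_model, hand_in
def cam(n):
    m=camera_model(n); R,_=cv2.Rodrigues(np.array(m["rvec"],float)); return m,R,np.array(m["tvec"],float).ravel()
def cloud(n,d,c):
    m,R,t=c; f=210/np.tan(np.radians(m["fov_y"])/2)
    v,u=np.mgrid[:420,:560]; P=np.stack([(u-m["cx"])/f*d,(v-m["cy"])/f*d,d],-1)
    return (P-t)@R
def ray(c,u,v,z):
    m,R,t=c; f=210/np.tan(np.radians(m["fov_y"])/2)
    r=R.T@np.array([(u-m["cx"])/f,(v-m["cy"])/f,1]); o=-R.T@t
    return o+r*(z-o[2])/r[2]
def save(n,img): cv2.imwrite("pics/"+n+".png",img[...,::-1])
E
python3 - <<'E'
from h import *
ims=[]
for n in ["scene","side","wrist"]:
    c=cam(n); p,d=capture(n); np.savez("m_"+n,p=p,d=d,P=cloud(n,d,c)); save(n,p); print(n,camera_model(n))
print(get_state())
E
```

```text
scene {'fov_y': 57.28038975271962, 'cx': 278.9177122518817, 'cy': 212.37560893567098, 'rvec': array([ 0.93391883,  2.32790566, -1.256781  ]), 'tvec': array([ 306.14048483, -125.60764516, 1482.81206043])}
side {'fov_y': 47.203882893321705, 'cx': 278.2094139704173, 'cy': 211.1798761378338, 'rvec': array([ 0.24891491, -2.84791106,  1.17322223]), 'tvec': array([ 459.24038675,  108.90492601, 1425.74578526])}
wrist {'fov_y': 67.84273300493736, 'cx': 279.93918479212635, 'cy': 208.31502648525975, 'rvec': array([-2.83422787e+00, -5.56284335e-04,  2.67224575e-03]), 'tvec': array([-525.10814023,  -38.10197812,  390.80583233])}
{'t': 0.15, 'q': array([-1.46006652e-01,  3.42549423e-01,  1.52474998e+00, -3.90832584e-07,
        1.27539740e+00, -1.46041619e-01]), 'qvel': array([ 0.00037267, -0.00314966, -0.00285116, -0.00111395,  0.00104025,
        0.00128735]), 'effort': array([ 7.52666965e-04, -4.31470585e+01, -2.44352603e+01,  7.18239485e-02,
        5.38185902e-02, -1.32920518e-04]), 'tool_pos': array([5.24717365e+02, 6.02085264e-02, 2.26228114e+02]), 'eef_rot': array([[-3.49935441e-05,  9.99999403e-01, -1.09244862e-03],
       [ 9.99999987e-01,  3.51686514e-05,  1.60270028e-04],
       [ 1.60308352e-04, -1.09244300e-03, -9.99999390e-01]]), 'contact_force': array([ 0.4409977 ,  0.41037466, -0.69267699]), 'moment': array([-0.00589386, -0.04523477, -0.00776314]), 'grasp_force': 0.0, 'opening': 91.9400364506535}
```

View pics/scene.png

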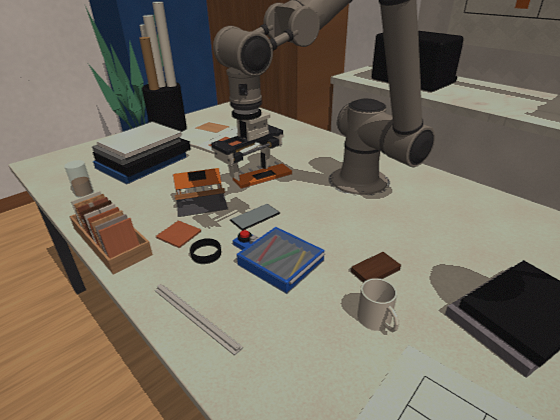

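View pics/side.png

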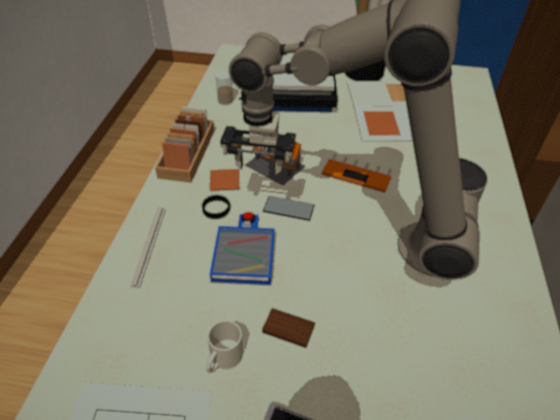

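Scene picture: the case is at (280,258) with the red button at (244,236). There are two orange comb-like things: one leaning in a rest at (197,182), and one lying flat at (262,175). In the side picture the same things are the case at (243,252), the button at (249,216), the flat comb at (357,175), and the rest, half hidden by the gripper, at (275,160). The one in the slanted rest fits the description. I'll check the sizes and look at a crop.

Run:
```python
from h import *
def comps(n,mask,minA=25):
    z=np.load(f"m_{n}.npz"); P=z["P"]; k,l,s,cc=cv2.connectedComponentsWithStats(mask.astype(np.uint8))
    for i in range(1,k):
        if s[i,4]<minA: continue
        Q=P[(l==i)&(z["d"]>0)]
        if len(Q)<10: continue
        lo,hi=np.percentile(Q,[3,97],axis=0)
        r=cv2.minAreaRect(Q[:,:2].astype(np.float32))
        if np.linalg.norm(Q.mean(0))>1200: continue
        print(n,"px",cc[i].round(),"n",s[i,4],"mean",Q.mean(0).round(),"lo",lo.round(),"hi",hi.round(),"rect",np.round(r[0]),np.round(r[1]),round(r[2],1))
for n in ["scene","side","wrist"]:
    p=np.load(f"m_{n}.npz")["p"]; hsv=cv2.cvtColor(p,cv2.COLOR_RGB2HSV); h,s,v=[hsv[...,i].astype(int) for i in range(3)]
    print("blue"); comps(n,(h>105)&(h<125)&(s>140)&(v>60))
    print("orange"); comps(n,(h>=5)&(h<18)&(s>170)&(v>90))
    print("red"); comps(n,((h<4)|(h>174))&(s>190)&(v>80),12)
a=np.load("m_scene.npz")["p"][110:270,150:340]; b=np.load("m_wrist.npz")["p"]
a=cv2.resize(a,None,fx=2.1,fy=2.1,interpolation=cv2.INTER_CUBIC); b=cv2.resize(b,(400,300))
im=np.zeros((340,800,3),np.uint8); im[:336,:399]=a[:336,:399]; im[:300,400:]=b; save("crop1",im)
```

```text
blue
scene px [111. 170.] n 109 mean [ 670. -703.   29.] lo [ 649. -817.    8.] hi [ 689. -606.   37.] rect [ 672. -715.] [ 13. 227.] 9.5
scene px [273. 264.] n 1121 mean [584. 148.  27.] lo [461.   4.   6.] hi [637. 236.  40.] rect [551. 104.] [171. 254.] 7.0
orange
scene px [262. 175.] n 444 mean [ 252. -273.   15.] lo [ 146. -321.    5.] hi [ 353. -229.   19.] rect [ 247. -278.] [ 84. 225.] 74.7
scene px [197. 179.] n 524 mean [ 521. -305.   86.] lo [ 454. -345.   67.] hi [ 585. -265.  109.] rect [ 479. -311.] [224. 114.] 8.2
scene px [168. 228.] n 27 mean [ 694. -222.    9.] lo [ 650. -235.    7.] hi [ 740. -208.   11.] rect [ 696. -222.] [95.  9.] 15.7
red
scene px [244. 234.] n 53 mean [565.   4.  39.] lo [552.  -8.  33.] hi [575.  13.  43.] rect [563.   3.] [24. 26.] 50.4
blue
side px [245. 254.] n 584 mean [536. 144.  30.] lo [455.   1.  10.] hi [627. 236.  41.] rect [547. 108.] [165. 251.] 6.8
orange
side px [381. 123.] n 577 mean [ 166. -599.   12.] lo [ 113. -662.    6.] hi [ 218. -536.   18.] rect [ 167. -601.] [109. 141.] 11.1
side px [183. 132.] n 68 mean [ 844. -285.  
[... 689 characters left out ...]
75.  16.  45.] rect [560.   5.] [27. 23.] 18.4
blue
wrist px [305. 115.] n 4656 mean [553.  72.  32.] lo [462. -17.  18.] hi [633. 175.  40.] rect [552.  84.] [167. 217.] 6.8
orange
wrist px [421. 272.] n 42 mean [ 715. -126.    8.] lo [ 710. -133.    4.] hi [ 720. -123.   10.] rect [ 716. -127.] [ 6. 15.] 45.7
wrist px [359. 287.] n 135 mean [ 628. -139.   27.] lo [ 571. -157.    5.] hi [641.  -9. 237.] rect [600. -86.] [ 15. 166.] 26.1
wrist px [374. 331.] n 427 mean [ 656. -214.   17.] lo [ 621. -236.    7.] hi [ 679. -150.   82.] rect [ 612. -127.] [ 36. 248.] 27.3
red
wrist px [313. 186.] n 500 mean [562.  -0.  40.] lo [550. -13.  31.] hi [575.  11.  42.] rect [563.  -2.] [28. 30.] 55.1
```

View pics/crop1.png

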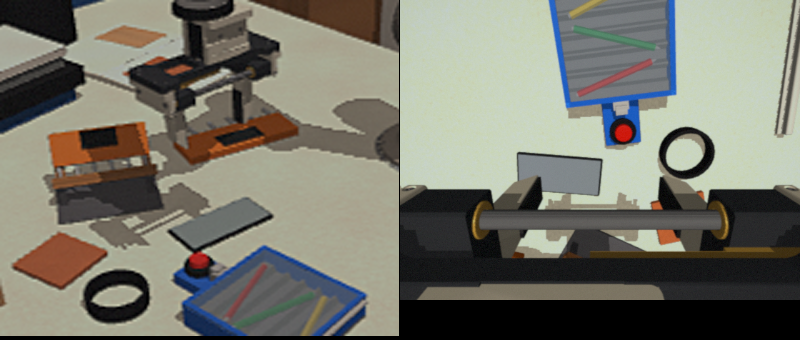

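The crop confirms it. The comb leaning in the rest, scene (197,182), spans about 130 mm+ in x. The flat one at (262,175) is about 220 mm wide. So the smaller comb, in the rest, is the one meant. The button is at about (562, 0, 42). The case centre is at about (545,139), with yaw about 6.8°.

Call:
carry_out --targets '[{"offset":[0,0.037,0.03],"rotation":[0,0,0],"fingers":0},{"offset":[0,0,0.04],"rotation":[0,0,0],"fingers":0},{"offset":[0,0,0.04],"rotation":[0,0,0],"fingers":0},{"offset":[0,0,0.04],"rotation":[0,0,0],"fingers":0},{"offset":[0,0,0.022],"rotation":[0,0,0],"fingers":0},{"offset":[0,0,0],"rotation":[0,0,0],"fingers":0}]'

```text
t: 0.9
tool_pos: [560.6, 0.2, 52.9]
eef_rot: [[0.0, 1.0, -0.004], [1.0, -0.0, 0.001], [0.001, -0.004, -1.0]]
contact_force: [0.4, -0.0, -0.0]
opening: 36.5
grasp_force: 0.0
```

Call:
carry_out --targets '[{"offset":[0,0.001,0],"rotation":[0,0,0],"fingers":0},{"offset":[0,0,0],"rotation":[0,0,0],"fingers":0},{"offset":[0,0,0],"rotation":[0,0,0],"fingers":0},{"offset":[0,0,0.01],"rotation":[0,0,0],"fingers":0},{"offset":[0,0,0.006],"rotation":[0,0,0],"fingers":0},{"offset":[0,0,0.002],"rotation":[0,0,0],"fingers":0}]'

```text
t: 1.65
tool_pos: [563.1, 0.0, 36.5]
eef_rot: [[0.0, 1.0, 0.0], [1.0, -0.0, 0.0], [0.0, 0.0, -1.0]]
contact_force: [-1.1, 0.1, 4.6]
opening: 0.7
grasp_force: 2.4
```

Call:
carry_out --targets '[{"offset":[0,0,-0.03],"rotation":[0,0,0],"fingers":0},{"offset":[-0.03,0,-0.05],"rotation":[0,0,0],"fingers":0.09},{"offset":[-0.055,0,-0.05],"rotation":[0,0,0],"fingers":0.09},{"offset":[-0.055,-0.01,-0.04],"rotation":[0,0,0],"fingers":0.09},{"offset":[-0.055,-0.01,-0.03],"rotation":[0,0,0],"fingers":0.09},{"offset":[-0.055,-0.01,-0.02],"rotation":[0,0,0],"fingers":0.09},{"offset":[-0.055,-0.01,0],"rotation":[0,0,0],"fingers":0.09},{"offset":[-0.035,0,0],"rotation":[0,0,0],"fingers":0.09}]'

```text
t: 2.65
tool_pos: [522.9, -327.9, 244.5]
eef_rot: [[0.002, 1.0, -0.0], [1.0, -0.002, -0.0], [-0.0, -0.0, -1.0]]
contact_force: [0.1, 0.3, -0.6]
opening: 65.7
grasp_force: 0.0
```

Call:
carry_out --targets '[{"offset":[0,0,0],"rotation":[0,0,0],"fingers":0.09},{"offset":[0,0,0],"rotation":[0,0,0],"fingers":0.09}]'

```text
t: 2.9
tool_pos: [523.9, -324.7, 244.1]
eef_rot: [[-0.0, 1.0, -0.001], [1.0, 0.0, 0.001], [0.001, -0.001, -1.0]]
contact_force: [0.4, 0.5, 0.1]
opening: 85.4
grasp_force: 0.0
```

Run:
```python
from h import *
for n in ["scene","side","wrist"]:
    c=cam(n); p,d=capture(n); np.savez("n_"+n,p=p,d=d,P=cloud(n,d,c))
a=np.load("n_wrist.npz")["p"]; b=np.load("n_side.npz")["p"][130:310,180:380]
im=np.zeros((420,800,3),np.uint8); im[:,:480]=cv2.resize(a,(480,420)); im[:288,480:]=cv2.resize(b,(320,288)); save("v2",im)
s=get_state(); print(s["tool_pos"],s["q"])
```

```text
[ 524.38058838 -324.09657763  244.79963812] [-6.77982029e-01  5.02173519e-01  1.22138882e+00  2.67136901e-04
  1.41823160e+00 -6.79636652e-01]
```

View pics/v2.png

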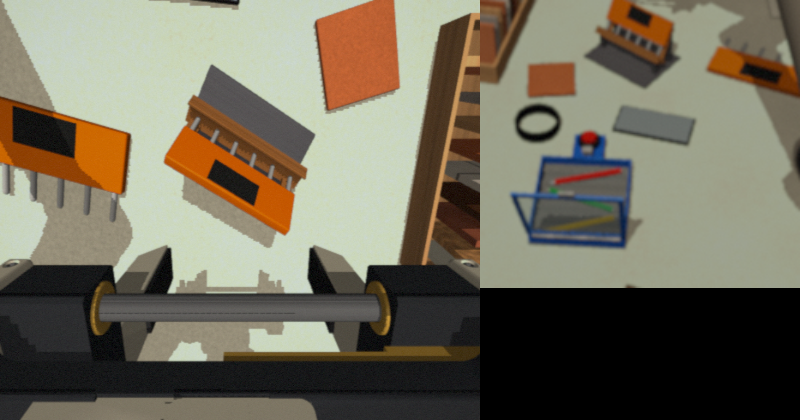

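Wrist picture (left half): the comb leans in its rest at (235,170), with the black mark at (233,183), and the look-alike is at the left edge. Side crop: the lid stands open and the three pencils are still askew. Next I fit the comb plate.

Run:
```python
from h import *
z=np.load("n_wrist.npz"); p,P,d=z["p"],z["P"],z["d"]
hsv=cv2.cvtColor(p,cv2.COLOR_RGB2HSV); h,s,v=[hsv[...,i].astype(int) for i in range(3)]
box=np.zeros(h.shape,bool); box[90:285,185:362]=1
org=(h>=5)&(h<=18)&(s>190)&(v>150)&box&(d>0)
k,l,st,cc=cv2.connectedComponentsWithStats(org.astype(np.uint8)); i=1+np.argmax(st[1:,4]); m=l==i
Q=P[cv2.erode(m.astype(np.uint8),np.ones((3,3)))>0]
# keep main face
for _ in range(4):
    c=Q.mean(0); n=np.linalg.svd(Q-c,full_matrices=False)[2][2]; n*=np.sign(n[2]); Q=Q[abs((Q-c)@n)<2]
print("px",cc[i],"n",len(Q),"normal",n.round(3),"tilt",np.degrees(np.arccos(n[2])))
dark=(v<60)&box&(d>0); k,l2,st2,cc2=cv2.connectedComponentsWithStats(dark.astype(np.uint8))
for j in range(1,k):
    if st2[j,4]>100:
        B=P[l2==j]; print("dark",cc2[j].round(),st2[j,4],B.mean(0).round(1),"z",np.percentile(B[:,2],[5,95]).round(), "off-plane",((B.mean(0)-c)@n).round(1))
# in-plane rect of face (filled with mark)
y=np.cross([0,0,1],n); y/=np.linalg.norm(y); zz=np.cross(n,y)
if zz[2]<0: zz=-zz;y=-y
F=P[m]; F=F[abs((F-c)@n)<3]-c; r=cv2.minAreaRect(np.c_[F@y,F@zz].astype(np.float32)); print("rect",r, "y",y.round(3),"z",zz.round(3))
print("yz range",np.percentile(F@y,[.5,99.5]).round(1),np.percentile(F@zz,[.5,99.5]).round(1),"yaw n",np.degrees(np.arctan2(n[1],n[0])))
print("centre3d",c+y*r[0][0]+zz*r[0][1])
```

```text
px [269.02974828 178.31598017] n 3721 normal [0.398 0.74  0.541] tilt 57.222348835593046
dark [272. 182.] 1135 [ 517.5 -311.    97.3] z [ 86. 108.] off-plane 0.7
dark [193. 269.] 464 [ 480.1 -320.9  256.9] z [246. 269.] off-plane 64.9
rect ((-3.7322235107421875, -1.0180339813232422), (55.83710479736328, 155.04563903808594), 89.94420623779297) y [-0.881  0.474  0.   ] z [-0.256 -0.477  0.841]
yz range [-80.2  73.1] [-28.1  26.5] yaw n 61.72724624604599
centre3d [ 519.61807714 -307.4084335    89.42732901]
```

Call:
carry_out --targets '[{"offset":[0,0,0],"rotation":[0,0,-10.3],"fingers":0.06},{"offset":[0,0,0],"rotation":[0,0,-10.3],"fingers":0.06},{"offset":[0,0,0],"rotation":[0,0,-10.3],"fingers":0.06},{"offset":[0,0,0],"rotation":[0,0,-10.3],"fingers":0.06},{"offset":[0,0,0],"rotation":[0,0,-10.3],"fingers":0.06},{"offset":[0,0,0],"rotation":[0,0,-10.2],"fingers":0.06},{"offset":[0,0,0],"rotation":[-10.7,0,0],"fingers":0.06},{"offset":[0,0,0],"rotation":[-10.7,0,0],"fingers":0.06}]'

```text
t: 4.05
tool_pos: [525.3, -323.7, 246.2]
eef_rot: [[-0.882, 0.437, 0.177], [0.471, 0.82, 0.325], [-0.003, 0.37, -0.929]]
contact_force: [-0.1, 0.2, -0.6]
opening: 59.7
grasp_force: 0.0
```

Call:
carry_out --targets '[{"offset":[0.004,-0.026,0],"rotation":[-10.6,0,0],"fingers":0.06},{"offset":[0.004,-0.026,0.01],"rotation":[0,0,0],"fingers":0.06},{"offset":[0.004,-0.025,0.018],"rotation":[0,0,0],"fingers":0.06},{"offset":[0,0,0],"rotation":[0,0,0],"fingers":0.06},{"offset":[0,0,0],"rotation":[0,0,0],"fingers":0.06}]'

```text
t: 4.68
tool_pos: [489.5, -365.5, 185.8]
eef_rot: [[-0.881, 0.4, 0.252], [0.473, 0.748, 0.466], [-0.002, 0.53, -0.848]]
contact_force: [0.1, -0.1, -0.2]
opening: 59.9
grasp_force: 0.0
```

```bash
cat >> h.py <<'E'
def err(T,R):
    s=get_state(); E=s["eef_rot"]; print("pos",s["tool_pos"].round(1),"q",s["q"].round(2),"t",s["t"])
    print("offset in tool",(E.T@(np.array(T)-s["tool_pos"])).round(1),"rot",np.degrees(cv2.Rodrigues(E.T@R)[0].ravel()).round(2))
def Rgrasp(th=61.7,a=32.1):
    t,a=np.radians(th),np.radians(a); H=np.array([np.cos(t),np.sin(t),0]); Z=np.array([0,0,1.])
    cz=-np.sin(a)*H+np.cos(a)*Z; cx=np.cos(a)*H+np.sin(a)*Z; return np.c_[np.cross(cz,cx),cx,-cz]
E
python3 -c "
from h import *
R=Rgrasp(); T=np.array([515.1,-315.4,94.4])+19*R[:,2]; print(T); err(T,R)"
```

```text
[ 519.88666622 -306.51019612   78.30468349]
pos [ 489.5 -365.5  185.8] q [-1.01  0.66  1.25  0.48  1.54 -2.18] t 4.675
offset in tool [  1.3  -0.7 126.3] rot [-0.12  0.04  0.11]
```

Call:
carry_out --targets '[{"offset":[0.001,-0.001,0.04],"rotation":[0,0,0],"fingers":0.06},{"offset":[0,0,0.04],"rotation":[0,0,0],"fingers":0.06},{"offset":[0,0,0.03],"rotation":[0,0,0],"fingers":0.06},{"offset":[0,0,0.016],"rotation":[0,0,0],"fingers":0.06},{"offset":[0,0,0],"rotation":[0,0,0],"fingers":0.06},{"offset":[0,0,0],"rotation":[0,0,0],"fingers":0.06}]'

```text
t: 5.42
tool_pos: [519.5, -308.5, 78.4]
eef_rot: [[-0.88, 0.401, 0.253], [0.474, 0.748, 0.465], [-0.003, 0.529, -0.849]]
contact_force: [-0.7, -0.3, 0.0]
opening: 60.1
grasp_force: 0.0
```

Run:
```python
from h import *
R=Rgrasp(); err([519.9,-306.5,78.3],R); print(get_state()["contact_force"])
c=cam("wrist");p,d=capture("wrist"); P=cloud("w",d,c)
s=get_state(); L=(P-s["tool_pos"])@s["eef_rot"]
hsv=cv2.cvtColor(p,cv2.COLOR_RGB2HSV); m=(hsv[...,0]>=5)&(hsv[...,0]<=18)&(hsv[...,1]>190)&(hsv[...,2]>120)&(d>0)
m&=(abs(L[...,1])<40)&(abs(L[...,0])<130)&(abs(L[...,2])<80)
print(m.sum(),np.percentile(L[m],[2,25,50,75,98],axis=0).round(1)); save("v3",p)
```

```text
pos [ 519.5 -308.5   78.4] q [-0.93  0.73  1.43  0.53  1.28 -2.24] t 5.425
offset in tool [0.6 1.6 1.2] rot [-0.16  0.13  0.07]
[-0.65703896 -0.31754273  0.02134548]
5890 [[-26.3  -4.2 -36.3]
 [ 17.3  -1.5 -35.4]
 [ 41.1   1.5 -35. ]
 [ 61.5   4.4 -34.5]
 [ 78.1  12.3  49.2]]
```

View pics/v3.png

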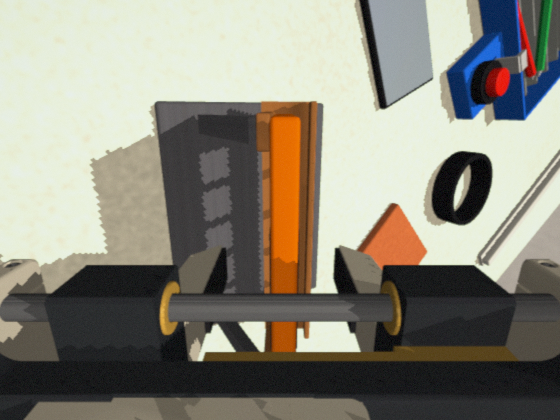

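The picture shows the comb's edge at (285,230), midway between the open fingers. The edge is 35 mm behind the TCP, as expected. I close now.

Call:
carry_out --targets '[{"offset":[0,0.0015,0.001],"rotation":[0,0,0],"fingers":0.03},{"offset":[0,0,0],"rotation":[0,0,0],"fingers":0},{"offset":[0,0,0],"rotation":[0,0,0],"fingers":0},{"offset":[0,0,0],"rotation":[0,0,0],"fingers":0},{"offset":[0,0,0],"rotation":[0,0,0],"fingers":0},{"offset":[0,0,0],"rotation":[0,0,0],"fingers":0}]' --grip_force 40

```text
t: 6.22
tool_pos: [520.0, -305.6, 77.3]
eef_rot: [[-0.881, 0.402, 0.252], [0.474, 0.746, 0.467], [-0.0, 0.531, -0.848]]
contact_force: [1.6, 1.3, 2.1]
opening: 11.6
grasp_force: 40.0
```

Call:
carry_out --targets '[{"offset":[0,0,-0.02],"rotation":[0,0,0],"fingers":0},{"offset":[0,0,-0.04],"rotation":[0,0,0],"fingers":0},{"offset":[0,0,-0.05],"rotation":[0,0,0],"fingers":0},{"offset":[0,0,-0.04],"rotation":[0,0,0],"fingers":0},{"offset":[0,0,0],"rotation":[10.7,0,0],"fingers":0},{"offset":[0,0,0],"rotation":[10.7,0,0],"fingers":0},{"offset":[0,0,-0.02],"rotation":[10.7,0,0],"fingers":0},{"offset":[0,0,-0.02],"rotation":[0,0,9.2],"fingers":0}]'

```text
t: 7.22
tool_pos: [481.6, -376.8, 244.9]
eef_rot: [[-0.794, 0.608, -0.001], [0.608, 0.794, -0.004], [-0.001, -0.004, -1.0]]
contact_force: [-0.6, 0.0, -1.6]
opening: 11.7
grasp_force: 40.0
```

Call:
carry_out --targets '[{"offset":[0,0,0],"rotation":[0,0,9.2],"fingers":0},{"offset":[0,0,0],"rotation":[0,0,9.2],"fingers":0},{"offset":[0,0,0],"rotation":[0,0,9.1],"fingers":0},{"offset":[0,0,0],"rotation":[0,0,9.1],"fingers":0},{"offset":[0,0,0],"rotation":[0,0,9.1],"fingers":0}]'

```text
t: 7.85
tool_pos: [480.2, -379.1, 243.4]
eef_rot: [[-0.113, 0.994, -0.001], [0.994, 0.113, -0.001], [-0.001, -0.002, -1.0]]
contact_force: [0.7, -0.2, -1.0]
opening: 11.7
grasp_force: 40.0
```

```bash
cat >> h.py <<'E'
def Rcase(th=6.8):
    t=np.radians(th); X=np.array([np.cos(t),np.sin(t),0]); Y=np.array([-np.sin(t),np.cos(t),0]); return np.c_[Y,X,[0,0,-1]]
E
python3 -c "
from h import *
err([548,119,225],Rcase()); print(get_state()['opening'],get_state()['grasp_force'])"
```

```text
pos [ 480.2 -379.1  243.4] q [-0.79  0.49  1.24 -0.    1.41 -0.91] t 7.85
offset in tool [487.2 123.8  17.8] rot [-0.09  0.05 -0.3 ]
11.665356363682639 39.995461106300354
```

Call:
carry_out --targets '[{"offset":[0.04,0.01,0],"rotation":[0,0,0],"fingers":0},{"offset":[0.05,0.013,0],"rotation":[0,0,0],"fingers":0},{"offset":[0.05,0.013,0],"rotation":[0,0,0],"fingers":0},{"offset":[0.05,0.013,0],"rotation":[0,0,0],"fingers":0},{"offset":[0.05,0.013,0],"rotation":[0,0,0],"fingers":0},{"offset":[0.05,0.013,0],"rotation":[0,0,0],"fingers":0},{"offset":[0.05,0.013,0],"rotation":[0,0,0],"fingers":0},{"offset":[0.05,0.012,0.006],"rotation":[0,0,0],"fingers":0}]'

```text
t: 8.85
tool_pos: [533.7, 21.5, 237.4]
eef_rot: [[-0.118, 0.993, 0.0], [0.993, 0.118, -0.002], [-0.002, -0.0, -1.0]]
contact_force: [1.1, -0.6, -1.5]
opening: 11.3
grasp_force: 40.0
```

Call:
carry_out --targets '[{"offset":[0.05,0.012,0.006],"rotation":[0,0,0],"fingers":0},{"offset":[0.045,0.012,0.006],"rotation":[0,0,0],"fingers":0},{"offset":[0,0,0],"rotation":[0,0,0],"fingers":0},{"offset":[0,0,0],"rotation":[0,0,0],"fingers":0}]'

```text
t: 9.35
tool_pos: [545.9, 116.8, 224.8]
eef_rot: [[-0.119, 0.993, -0.001], [0.993, 0.119, -0.002], [-0.002, -0.002, -1.0]]
contact_force: [-0.8, 0.3, -0.9]
opening: 11.6
grasp_force: 40.0
```

Run:
```python
from h import *
err([548,119,225],Rcase())
c=cam("wrist");p,d=capture("wrist"); P=cloud("w",d,c); s=get_state()
np.savez("o_wrist",p=p,d=d,P=P,pos=s["tool_pos"],E=s["eef_rot"]); save("v4",p)
# comb in hand
L=(P-s["tool_pos"])@s["eef_rot"]; hsv=cv2.cvtColor(p,cv2.COLOR_RGB2HSV); h,sa,v=[hsv[...,i].astype(int) for i in range(3)]
m=(h>=5)&(h<=18)&(sa>190)&(v>120)&(d>0)&(abs(L[...,1])<30)&(L[...,2]<60)
print(m.sum(),np.percentile(L[m],[2,25,50,75,98],axis=0).round(1))
A=Rcase(); C=np.array([545.4,139,0]); G=(P-C)@np.c_[A[:,1],A[:,0],[0,0,1]]
b=(h>105)&(h<125)&(sa>140)&(v>60)&(d>0)&(abs(G[...,0])<100)&(abs(G[...,1])<100)
for nm,mm in [("left wall top",b&(G[...,0]<-70)&(abs(G[...,2]-34)<4)),("right",b&(G[...,0]>70)&(abs(G[...,2]-34)<4)),("front",b&(G[...,1]<-70)&(abs(G[...,2]-34)<4)&(abs(G[...,0])<70)),("back",b&(G[...,1]>70)&(abs(G[...,0])<70))]:
    Q=G[mm]; 
    if len(Q)>20: print(nm,len(Q),np.percentile(Q,[3,50,97],axis=0).round(1).tolist())
# ridge profile: height vs case y along strips
for lo,hi in [(-75,-60),(60,75)]:
    q=(G[...,0]>lo)&(G[...,0]<hi)&(d>0)&(sa<60)&(G[...,2]<24)&(abs(G[...,1])<84); Y=G[q]
    print([(y,round(float(np.median(Y[abs(Y[:,1]-y)<1,2])),1)) for y in range(-82,83,2) if (abs(Y[:,1]-y)<1).sum()>3])
```

```text
pos [545.9 116.8 224.8] q [ 0.07  0.41  1.43 -0.    1.3  -0.04] t 9.35
offset in tool [ 2.   2.4 -0.2] rot [-0.09  0.12  0.03]
5697 [[-22.9  -4.8 -38.6]
 [ 19.4  -2.2 -37.8]
 [ 42.5   0.7 -37.3]
 [ 62.4   3.5 -36.9]
 [ 78.2   6.1 -35.5]]
left wall top 510 [[-82.9, -87.9, 30.3], [-81.2, 14.0, 32.6], [-72.5, 87.1, 34.2]]
right 658 [[73.4, -87.7, 30.4], [80.8, 10.8, 32.7], [83.1, 86.2, 34.1]]
front 260 [[-66.7, -90.5, 30.3], [18.9, -88.1, 32.5], [67.2, -87.1, 34.2]]
back 1769 [[-65.6, 84.6, 28.0], [-0.8, 90.2, 42.3], [65.7, 94.6, 53.2]]
[(-82, 13.7), (-80, 14.0), (-78, 14.0), (-76, 14.6), (-74, 17.8), (-72, 14.7), (-70, 13.4), (-68, 11.1), (-66, 7.9), (-64, 4.8), (-62, 4.9), (-60, 5.1), (-58, 5.1), (-56, 5.0), (-54, 4.8), (-52, 4.6), (-50, 5.0), (-48, 7.7), (-46, 12.2), (-44, 13.6), (-42, 13.8), (-40, 10.5), (-38, 7.1), (-36, 4.6), (-34, 5.2), (-32, 5.0), (-30, 4.5), (-28, 5.0), (-26, 4.8), (-24, 4.7), (-22, 5.0), (-20, 7.9), (-18, 12.4), (-16, 14.1), (-14, 13.7), (-12, 11.0), (-10, 7.7), (-8, 5.5), (-6, 5.0), (-4, 4.4), (-2, 5.1), (0, 4.9), (2, 4.7), (4, 5.0), (6, 5.1), (8, 8.7), (10, 
[... 698 characters left out ...]
38, 7.2), (-36, 4.5), (-34, 4.9), (-32, 5.1), (-30, 4.5), (-28, 4.9), (-26, 4.3), (-24, 5.5), (-22, 19.2), (-20, 8.8), (-18, 11.4), (-16, 13.9), (-14, 13.4), (-12, 10.3), (-10, 7.5), (-8, 5.7), (-6, 5.1), (-4, 4.6), (-2, 4.7), (0, 5.1), (2, 4.8), (4, 4.9), (6, 5.2), (8, 8.8), (10, 12.8), (12, 13.8), (14, 12.6), (16, 10.5), (18, 6.9), (20, 4.5), (22, 5.1), (24, 4.8), (26, 5.1), (28, 4.9), (30, 4.7), (32, 5.0), (34, 5.6), (36, 8.7), (38, 12.9), (40, 13.5), (42, 13.8), (44, 11.3), (46, 7.4), (48, 4.9), (50, 4.8), (52, 5.0), (54, 5.1), (56, 4.8), (58, 4.8), (60, 4.8), (62, 6.0), (64, 9.4), (66, 12.9), (68, 14.1), (70, 13.7), (72, 13.7), (74, 13.7), (76, 14.1), (78, 14.5), (80, 14.1), (82, 14.1)]
```

View pics/v4.png

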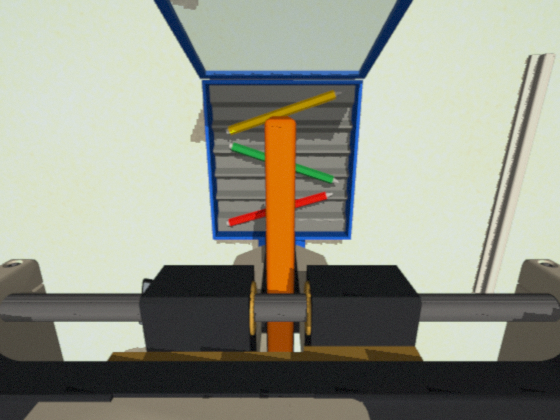

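Wrist picture: the case and its askew pencils (yellow at the top, green in the middle, red at the bottom) show on both sides of the held comb at (281,200). The ridge profile puts the case centre at about (545.5, 138.0). I descend in two stages.

Call:
carry_out --targets '[{"offset":[0.021,0.002,0.03],"rotation":[0,0,0],"fingers":0},{"offset":[0,0,0.05],"rotation":[0,0,0],"fingers":0},{"offset":[0,0,0.045],"rotation":[0,0,0],"fingers":0},{"offset":[0,0,0],"rotation":[0,0,0],"fingers":0},{"offset":[0,0,0],"rotation":[0,0,0],"fingers":0}]'

```text
t: 10.02
tool_pos: [546.8, 137.3, 101.9]
eef_rot: [[-0.117, 0.993, 0.002], [0.993, 0.117, -0.001], [-0.002, 0.002, -1.0]]
contact_force: [0.9, 1.0, -0.1]
opening: 11.8
grasp_force: 40.0
```

```bash
python3 -c "
from h import *
err([545.5,138.0,65.5],Rcase()); print(get_state()['contact_force'])"
```

```text
pos [546.8 137.3 101.9] q [ 0.11  0.54  1.58 -0.    1.02 -0.01] t 10.025
offset in tool [ 0.9 -1.3 36.4] rot [ 0.11  0.09 -0.07]
[ 0.85853563  0.95075763 -0.14899635]
```

Call:
carry_out --targets '[{"offset":[0.0005,-0.001,0.015],"rotation":[0,0,0],"fingers":0},{"offset":[0,0,0.012],"rotation":[0,0,0],"fingers":0},{"offset":[0,0,0.008],"rotation":[0,0,0],"fingers":0},{"offset":[0,0,0.001],"rotation":[0,0,0],"fingers":0},{"offset":[0,0,0],"rotation":[0,0,0],"fingers":0},{"offset":[0,0,0],"rotation":[0,0,0],"fingers":0}]'

```text
t: 10.78
tool_pos: [544.7, 138.4, 64.4]
eef_rot: [[-0.118, 0.993, -0.0], [0.993, 0.118, -0.001], [-0.001, -0.0, -1.0]]
contact_force: [-0.9, 0.2, -0.6]
opening: 11.8
grasp_force: 40.0
```

Call:
carry_out --targets '[{"offset":[0,0.005,-0.001],"rotation":[0,0,0],"fingers":0},{"offset":[0,0.008,0],"rotation":[0,0,0],"fingers":0},{"offset":[0,0.008,0],"rotation":[0,0,0],"fingers":0},{"offset":[0,0.008,0],"rotation":[0,0,0],"fingers":0},{"offset":[0,0.008,0],"rotation":[0,0,0],"fingers":0},{"offset":[0,0.008,0],"rotation":[0,0,0],"fingers":0},{"offset":[0,0.008,0],"rotation":[0,0,0],"fingers":0},{"offset":[0,0.007,0],"rotation":[0,0,0],"fingers":0}]'

```text
t: 11.78
tool_pos: [604.6, 145.5, 65.0]
eef_rot: [[-0.118, 0.993, -0.0], [0.993, 0.118, -0.002], [-0.001, -0.001, -1.0]]
contact_force: [-0.1, 0.4, -1.7]
opening: 11.6
grasp_force: 40.0
```

Call:
carry_out --targets '[{"offset":[0,0,0],"rotation":[0,0,0],"fingers":0},{"offset":[0,-0.01,0],"rotation":[0,0,0],"fingers":0},{"offset":[0,-0.01,0],"rotation":[0,0,0],"fingers":0},{"offset":[0,-0.01,0],"rotation":[0,0,0],"fingers":0},{"offset":[0,-0.01,0],"rotation":[0,0,0],"fingers":0},{"offset":[0,-0.01,0],"rotation":[0,0,0],"fingers":0},{"offset":[0,-0.01,0],"rotation":[0,0,0],"fingers":0},{"offset":[0,-0.008,0],"rotation":[0,0,0],"fingers":0}]'

```text
t: 12.78
tool_pos: [535.8, 137.3, 65.1]
eef_rot: [[-0.118, 0.993, -0.001], [0.993, 0.118, -0.002], [-0.001, -0.001, -1.0]]
contact_force: [0.5, -0.2, -1.3]
opening: 11.5
grasp_force: 40.0
```

Call:
carry_out --targets '[{"offset":[0,-0.008,0],"rotation":[0,0,0],"fingers":0},{"offset":[0,-0.008,0],"rotation":[0,0,0],"fingers":0},{"offset":[0,-0.008,0],"rotation":[0,0,0],"fingers":0},{"offset":[0,-0.008,0],"rotation":[0,0,0],"fingers":0},{"offset":[0,-0.008,0],"rotation":[0,0,0],"fingers":0},{"offset":[0,-0.008,0],"rotation":[0,0,0],"fingers":0},{"offset":[0,-0.004,0],"rotation":[0,0,0],"fingers":0},{"offset":[0,0,0],"rotation":[0,0,0],"fingers":0}]'

```text
t: 13.78
tool_pos: [484.7, 131.2, 65.2]
eef_rot: [[-0.118, 0.993, -0.001], [0.993, 0.118, -0.002], [-0.001, -0.001, -1.0]]
contact_force: [-0.2, -0.7, -1.8]
opening: 11.6
grasp_force: 40.0
```

Run:
```python
from h import *
err([545.5,138.0,65.5],Rcase()); print(get_state()['contact_force'])
p,d=capture("wrist"); q,_=capture("side")
im=np.zeros((420,800,3),np.uint8); im[:,:440]=p[:,60:500]; im[:360,440:]=cv2.resize(q[200:300,195:295],(360,360),interpolation=cv2.INTER_CUBIC); save("v5",im)
```

```text
pos [484.7 131.2  65.2] q [ 0.11  0.5   1.79 -0.    0.85 -0.  ] t 13.775
offset in tool [-0.4 61.2 -0.4] rot [-0.05  0.08 -0.  ]
[-0.15811561 -0.72809822 -1.81623922]
```

View pics/v5.png

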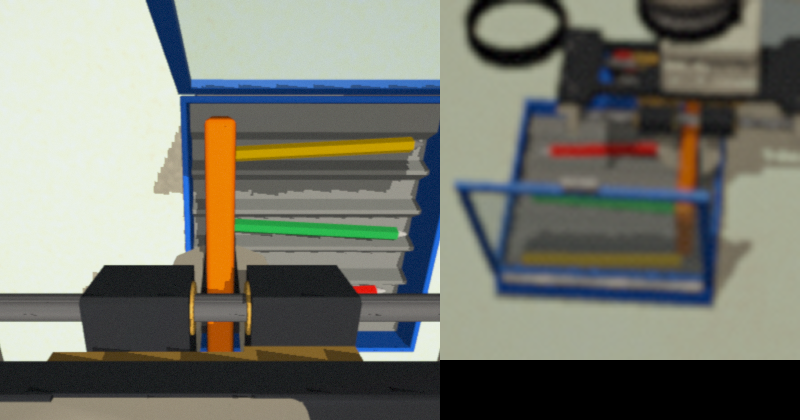

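The pencils are nearly parallel now: yellow at (325,150), green at (318,229), red at (368,291). I go back to the middle, lift, and measure their heights.

Call:
carry_out --targets '[{"offset":[0,0.012,0],"rotation":[0,0,0],"fingers":0},{"offset":[0,0.016,0],"rotation":[0,0,0],"fingers":0},{"offset":[0,0.016,0],"rotation":[0,0,0],"fingers":0},{"offset":[0,0.016,0],"rotation":[0,0,0],"fingers":0},{"offset":[0,0,0],"rotation":[0,0,0],"fingers":0},{"offset":[0,0,-0.04],"rotation":[0,0,0],"fingers":0},{"offset":[0,0,-0.06],"rotation":[0,0,0],"fingers":0},{"offset":[-0.02,0,-0.06],"rotation":[0,0,0],"fingers":0}]'

```text
t: 14.88
tool_pos: [546.1, 119.6, 225.8]
eef_rot: [[-0.12, 0.993, -0.002], [0.993, 0.12, -0.001], [-0.001, -0.002, -1.0]]
contact_force: [1.2, 0.4, -1.5]
opening: 11.7
grasp_force: 40.0
```

Call:
carry_out --targets '[{"offset":[0,0,0],"rotation":[0,0,0],"fingers":0},{"offset":[0,0,0],"rotation":[0,0,0],"fingers":0}]'

```text
t: 15.12
tool_pos: [546.1, 118.9, 223.6]
eef_rot: [[-0.118, 0.993, -0.002], [0.993, 0.118, -0.002], [-0.001, -0.002, -1.0]]
contact_force: [-0.4, 0.4, -1.3]
opening: 11.8
grasp_force: 40.0
```

Run:
```python
from h import *
c=cam("wrist");p,d=capture("wrist"); P=cloud("w",d,c); s=get_state(); save("v6",p); print(s["tool_pos"])
hsv=cv2.cvtColor(p,cv2.COLOR_RGB2HSV); h,sa,v=[hsv[...,i].astype(int) for i in range(3)]
A=Rcase(); G=(P-[545.5,138,0])@np.c_[A[:,1],A[:,0],[0,0,1]]
inb=(abs(G[...,0])<80)&(abs(G[...,1])<80)&(d>0)&(G[...,2]<30)&(sa>150)&(v>70)
for n,m in [("red",(h<4)|(h>175)),("green",(h>45)&(h<85)),("yellow",(h>18)&(h<35))]:
    Q=G[m&inb]; f=np.polyfit(Q[:,0],Q[:,1],1)
    print(n,len(Q),"slope",f[0].round(3),"y0",f[1].round(1),"x",np.percentile(Q[:,0],[1,99]).round(),"z top left/right",[np.percentile(Q[k,2],80).round(1) for k in (Q[:,0]<0,Q[:,0]>0)])
L=(P-s["tool_pos"])@s["eef_rot"]
m=(h>=5)&(h<=18)&(sa>190)&(v>120)&(d>0)&(abs(L[...,1])<30)&(L[...,2]<60)
print(m.sum(),np.percentile(L[m],[2,25,50,75,98],axis=0).round(1))
```

```text
[545.75403215 119.01557639 222.75595211]
red 514 slope 0.065 y0 -55.2 x [-62.  58.] z top left/right [np.float64(14.2), np.float64(14.2)]
green 527 slope -0.055 y0 0.0 x [-54.  65.] z top left/right [np.float64(14.2), np.float64(14.3)]
yellow 935 slope 0.05 y0 56.2 x [-55.  65.] z top left/right [np.float64(14.2), np.float64(14.1)]
5707 [[-23.8  -4.5 -39.6]
 [ 18.7  -1.8 -38.8]
 [ 41.8   1.1 -38.3]
 [ 61.6   3.8 -37.9]
 [ 77.5   6.5 -36.6]]
```

View pics/v6.png

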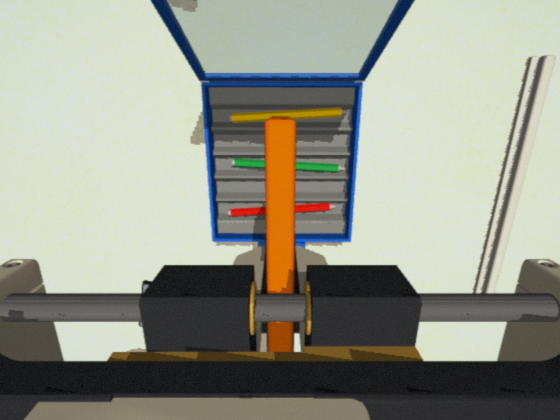

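All three pencil tops are at groove height (z about 15), centred on y = -55, 0 and 56 and lying along the grooves within the groove's play. Next I carry the comb back to its rest.

Call:
carry_out --targets '[{"offset":[-0.03,-0.008,-0.022],"rotation":[0,0,0],"fingers":0},{"offset":[-0.05,-0.013,0],"rotation":[0,0,0],"fingers":0},{"offset":[-0.05,-0.013,0],"rotation":[0,0,0],"fingers":0},{"offset":[-0.05,-0.013,0],"rotation":[0,0,0],"fingers":0},{"offset":[-0.05,-0.013,0],"rotation":[0,0,0],"fingers":0},{"offset":[-0.05,-0.013,0],"rotation":[0,0,0],"fingers":0},{"offset":[-0.05,-0.013,0],"rotation":[0,0,0],"fingers":0},{"offset":[-0.05,-0.013,0],"rotation":[0,0,0],"fingers":0}]'

```text
t: 16.18
tool_pos: [492.7, -270.9, 244.8]
eef_rot: [[-0.119, 0.993, -0.004], [0.993, 0.119, 0.001], [0.001, -0.004, -1.0]]
contact_force: [1.1, 0.3, -1.0]
opening: 11.4
grasp_force: 40.0
```

Call:
carry_out --targets '[{"offset":[-0.05,-0.012,0],"rotation":[0,0,0],"fingers":0},{"offset":[-0.05,-0.012,0],"rotation":[0,0,0],"fingers":0},{"offset":[0,0,0],"rotation":[0,0,-9.2],"fingers":0},{"offset":[0,0,0],"rotation":[0,0,-9.2],"fingers":0},{"offset":[0,0,0],"rotation":[0,0,-9.2],"fingers":0},{"offset":[0,0,0],"rotation":[0,0,-9.1],"fingers":0},{"offset":[0,0,0],"rotation":[0,0,-9.1],"fingers":0},{"offset":[0,0,0],"rotation":[0,0,-9.1],"fingers":0}]'

```text
t: 17.18
tool_pos: [481.2, -371.3, 244.6]
eef_rot: [[-0.883, 0.469, -0.004], [0.469, 0.883, 0.002], [0.004, -0.0, -1.0]]
contact_force: [0.1, -0.2, -1.3]
opening: 11.7
grasp_force: 40.0
```

Call:
carry_out --targets '[{"offset":[0,0,0],"rotation":[-10.7,0,0],"fingers":0},{"offset":[0,0,0],"rotation":[-10.7,0,0],"fingers":0},{"offset":[0,0,0],"rotation":[-10.7,0,0],"fingers":0},{"offset":[0,0,0],"rotation":[0,0,0],"fingers":0},{"offset":[0,0,0],"rotation":[0,0,0],"fingers":0}]'

```text
t: 17.8
tool_pos: [481.7, -371.6, 246.1]
eef_rot: [[-0.881, 0.403, 0.249], [0.474, 0.747, 0.466], [0.002, 0.529, -0.849]]
contact_force: [0.1, 1.4, -1.2]
opening: 11.6
grasp_force: 40.0
```

```bash
python3 -c "
from h import *
err([520.0,-305.6,77.3],Rgrasp())"
```

```text
pos [ 481.7 -371.6  246.1] q [-1.03  0.61  1.16  0.47  1.67 -2.13] t 17.8
offset in tool [ -2.7 -24.5 183.6] rot [-0.18 -0.1  -0.04]
```

Call:
carry_out --targets '[{"offset":[-0.003,-0.022,0.02],"rotation":[0,0,0],"fingers":0},{"offset":[0,0,0.04],"rotation":[0,0,0],"fingers":0},{"offset":[0,0,0.04],"rotation":[0,0,0],"fingers":0},{"offset":[0,0,0],"rotation":[0,0,0],"fingers":0},{"offset":[0,0,0],"rotation":[0,0,0],"fingers":0}]'

```text
t: 18.42
tool_pos: [501.4, -343.6, 152.5]
eef_rot: [[-0.881, 0.4, 0.252], [0.473, 0.749, 0.464], [-0.003, 0.528, -0.849]]
contact_force: [-0.1, -0.6, -0.4]
opening: 11.9
grasp_force: 40.0
```

```bash
python3 -c "
from h import *
err([520.0,-305.6,77.3],Rgrasp())"
```

```text
pos [ 501.4 -343.6  152.5] q [-0.98  0.67  1.32  0.49  1.45 -2.19] t 18.425
offset in tool [ 1.8 -3.8 86.1] rot [-0.23  0.09  0.17]
```

Call:
carry_out --targets '[{"offset":[0.001,-0.002,0.03],"rotation":[0,0,0],"fingers":0},{"offset":[0,0,0.03],"rotation":[0,0,0],"fingers":0},{"offset":[0,0,0.014],"rotation":[0,0,0],"fingers":0},{"offset":[0,0,0.007],"rotation":[0,0,0],"fingers":0},{"offset":[0,0,0],"rotation":[0,0,0],"fingers":0},{"offset":[0,0,0],"rotation":[0,0,0],"fingers":0}]'

```text
t: 19.18
tool_pos: [519.4, -307.5, 81.8]
eef_rot: [[-0.88, 0.402, 0.252], [0.474, 0.747, 0.465], [-0.002, 0.529, -0.848]]
contact_force: [-0.1, -0.1, -0.9]
opening: 11.6
grasp_force: 40.0
```

```bash
python3 -c "
from h import *
err([520.0,-305.6,77.3],Rgrasp()); print(get_state()['contact_force'])"
```

```text
pos [ 519.4 -307.5   81.8] q [-0.92  0.73  1.43  0.53  1.28 -2.23] t 19.175
offset in tool [ 0.4 -0.7  4.9] rot [-0.14  0.1   0.03]
[-0.09227619 -0.09963056 -0.94229862]
```

Down in small steps, watching the force.

Call:
carry_out --targets '[{"offset":[0,-0.0005,0.002],"rotation":[0,0,0],"fingers":0},{"offset":[0,0,0.001],"rotation":[0,0,0],"fingers":0},{"offset":[0,0,0.001],"rotation":[0,0,0],"fingers":0},{"offset":[0,0,0],"rotation":[0,0,0],"fingers":0}]'

```text
t: 19.68
tool_pos: [519.9, -305.2, 77.4]
eef_rot: [[-0.881, 0.402, 0.251], [0.474, 0.747, 0.466], [-0.0, 0.53, -0.848]]
contact_force: [-0.1, -1.2, 0.4]
opening: 11.6
grasp_force: 40.0
```

Call:
carry_out --targets '[{"offset":[0,0,0.001],"rotation":[0,0,0],"fingers":0},{"offset":[0,0,0],"rotation":[0,0,0],"fingers":0}]'

```text
t: 19.92
tool_pos: [520.0, -305.2, 77.3]
eef_rot: [[-0.88, 0.402, 0.252], [0.474, 0.747, 0.466], [-0.001, 0.53, -0.848]]
contact_force: [-3.0, -1.8, 5.1]
opening: 11.6
grasp_force: 40.0
```

The comb is seated: the ledge pushes back with about 6 N along the comb. I release gently and back out.

Call:
carry_out --targets '[{"offset":[0,0,0],"rotation":[0,0,0],"fingers":0.014},{"offset":[0,0,0],"rotation":[0,0,0],"fingers":0.025},{"offset":[0,0,0],"rotation":[0,0,0],"fingers":0.04},{"offset":[0,0,0],"rotation":[0,0,0],"fingers":0.055},{"offset":[0,0,0],"rotation":[0,0,0],"fingers":0.06},{"offset":[0,0,0],"rotation":[0,0,0],"fingers":0.06}]' --grip_force 5

```text
t: 20.68
tool_pos: [520.2, -304.7, 76.4]
eef_rot: [[-0.88, 0.402, 0.251], [0.474, 0.747, 0.467], [-0.0, 0.53, -0.848]]
contact_force: [-0.3, 0.1, -0.1]
opening: 58.0
grasp_force: 0.0
```

Call:
carry_out --targets '[{"offset":[0,0,-0.02],"rotation":[0,0,0],"fingers":0.06},{"offset":[0,0,-0.04],"rotation":[0,0,0],"fingers":0.06},{"offset":[0,0,-0.05],"rotation":[0,0,0],"fingers":0.06},{"offset":[0,0,-0.05],"rotation":[0,0,0],"fingers":0.06},{"offset":[0,0,-0.04],"rotation":[0,0,0],"fingers":0.06},{"offset":[0,0,0],"rotation":[0,0,0],"fingers":0.06},{"offset":[0,0,0],"rotation":[0,0,0],"fingers":0.06}]'

```text
t: 21.55
tool_pos: [469.8, -397.4, 245.1]
eef_rot: [[-0.88, 0.402, 0.251], [0.474, 0.746, 0.468], [0.001, 0.531, -0.848]]
contact_force: [0.3, 0.1, -0.0]
opening: 60.1
grasp_force: 0.0
```

Run:
```python
from h import *
c=cam("wrist");p,d=capture("wrist"); P=cloud("w",d,c); q,_=capture("scene"); print(get_state()["tool_pos"],get_state()["t"])
hsv=cv2.cvtColor(p,cv2.COLOR_RGB2HSV); m=(hsv[...,0]>=5)&(hsv[...,0]<=18)&(hsv[...,1]>190)&(hsv[...,2]>120)&(d>0)
m&=np.linalg.norm(P-[517,-310,92],axis=-1)<90
Q=P[m]; print(m.sum(),np.percentile(Q,[2,50,98],axis=0).round(1)); Q=Q[Q[:,2]>100]; print("edge mid z>100",np.percentile(Q,[2,50,98],axis=0).round(1))
im=np.zeros((420,800,3),np.uint8); im[:300,:400]=cv2.resize(p,(400,300)); im[:400,400:]=cv2.resize(q[150:300,180:330],(400,400),interpolation=cv2.INTER_CUBIC); save("v7",im)
```

```text
[ 469.98499757 -396.88604781  244.67664262] 21.65
1694 [[ 443.5 -358.5   40.9]
 [ 502.3 -317.7  108.6]
 [ 574.8 -260.   111.4]]
edge mid z>100 [[ 443.4 -358.6  105. ]
 [ 502.6 -319.6  108.7]
 [ 574.4 -286.8  111.4]]
```

View pics/v7.png

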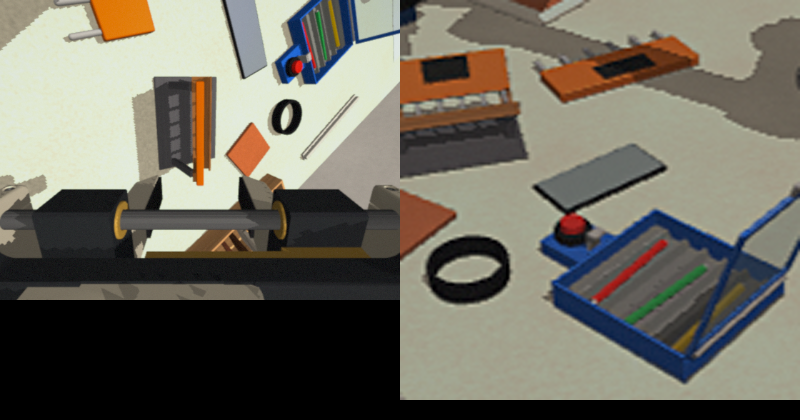

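The comb leans in its rest as before: wrist view (200,135), edge at z about 110. The lid is open, and all three pencils lie in grooves (scene crop: red at (630,270), green at (668,293), yellow at (725,315)). I hand in.

```bash
python3 -c "
from h import *
print(hand_in())"
```

```text
the job is handed in; nothing more can be done
None
```

I handed the job in at about 22 s: the lid is open, all three pencils lie down in grooves (still 0.05–0.065 rad off parallel, roughly the grooves' side play), and the comb is back leaning in its rest.

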